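Clamp an optical filter under a pin-guided frame

TASK

Mount the square filter in the clamping fixture: lay it flat in the pocket between the four corner stops, take the clamp frame out of its stand and lay it flat on the bench top with its handle up, let go, then take it by the handle and lower it gently and level over the two guide pins until it sits flat on the filter. Finally swing the latch fully over the edge of the frame so that it cannot lift, and leave the beaker, the vial and the screwdriver where they are.

Things in the scene. Friction and masses are not known exactly. Their poses are not given: they have to be found in the camera images.
- filter_mid (a point): centre of the loose square filter: a flat black holder 60 x 60 x 6 mm with a round glass in it (7 mm thick there), 30 g, lying flat on the bench; x and y along its sides, z up. This point is 3 mm above its underside. All four sides are alike: it may go in any quarter turn.
- fixture: the clamping fixture, fixed to the bench: an aluminium base plate 150 mm (its x) x 124 mm (its y) x 12 mm with a round window 44 mm wide, four low corner stops, two upright guide pins and a swing latch. Origin at the centre of its underside, on the bench top, z up; y points roughly towards the robot.
- pocket (a point): centre of the pocket floor on the fixture's top, 12 mm above the bench. Four L-shaped corner stops, 4 mm high, bound it to 64 x 64 mm, square to the fixture. Between the stops each side is open for 40 mm, so fingers on the filter's sides that face the fixture's +y and -y have room; the pins stand near the other two sides.
- pin_a (a point): top of the steel guide pin at the fixture's x = +52 mm, y = 0, 47 mm above the bench. Both pins are 10 mm thick, 35 mm tall above the base, the last 8 mm tapering to 4 mm; at their foot lies a collar 18 mm wide, 1.5 mm high.
- pin_b (a point): top of the other guide pin, the same, at the fixture's x = -52 mm, y = 0
- frame_mid (a point): centre (half-way through the plate) of the loose clamp frame: aluminium, 130 mm (its x) x 70 (y) x 10 (z), about 0.2 kg, window 44 mm, a 12 mm bore at x = +52 and -52 mm for the pins, a dark bridge handle on its +z face. Starts upright in the stand: its y up, its z level and away from the robot. Fits the pins either way round. Seated on the filter this point is 23 mm above the bench.
- frame_handle (a point): middle of the frame's bridge handle: a flat-sided bar along the frame's x, 76 mm long, 12 mm wide (y) and 12 mm high (z). This point is 31 mm from the frame's centre along z, 26 mm off the handle face; under the bar 20 mm are free between legs at x = +32 and -32 mm.
- stand: grey plastic stand, fixed: 110 mm (its x) x 64 mm (y from -24 to +40 mm), two slots 12 mm wide along x between walls 28 mm high. Origin on the bench top under the slot that holds the frame; its floor is at 8 mm, so the frame's upper edge is 78 mm above the bench, the lower 20 mm stand in the slot and the frame may lean some degrees. y points roughly towards the robot; the other slot is empty.
- latch (a joint): angle of the fixture's swing latch, a flat steel bar on a vertical pivot. 0: closed, at its stop, nose over the frame's edge (fixture -y), tail with knob to fixture +y. Grows to 1.8 clockwise seen from above; at 1.57 the knob is on the fixture's +x side of the pivot; above 1.35 the nose is clear of the frame. Friction holds it where left; about 1 N at the knob turns it.
- latch_pivot (a point): top of the latch bar on its pivot axis, at the fixture's x = +50, y = +50 mm, 35 mm above the bench. The nose reaches 25 mm from the axis, the bar is 14 mm wide and 6 mm thick, 1 mm above a seated frame; if the frame is not fully down the nose strikes its side.
- latch_knob (a point): middle of the upright round black knob on the latch's tail, 40 mm from the pivot axis: 14 mm thick, its grip from 43 to 61 mm above the bench, this point at 49 mm. It can be grasped from above or pushed from the side.
- beaker: empty glass beaker standing by the work, 56 mm wide, 70 mm high, to be left alone; origin at its foot
- vial: capped sample vial, 37 mm wide, 70 mm high, to be left alone; origin at its foot
- driver: screwdriver lying on the bench, 172 x 20 x 20 mm along its x, to be left alone; origin under its middle
There are look-alikes about, which are no part of the job. Several things look just like the part that bears filter_mid: the one meant starts nearest to the robot's base.

How it is judged:
On the way, in this order (a step that is already met when the one before it is completed fails the run):
1. the frame lies flat on the bench top, handle up, let go (angle between frame_mid's own z axis and vertical below 0.1 rad and height (world z) of frame_mid below 0.01 m and contact force between the fingers and frame below 0.1 N), for 0.2 s.
2. the frame sits level over both guide pins, down on the filter in its pocket (horizontal distance between frame_mid and fixture below 0.004 m and z of frame_mid in the frame of fixture between 0.0215 and 0.0245 m and angle between frame_mid's own z axis and vertical below 0.04 rad and angle between the x axis of frame_mid and the x axis of fixture, either way round below 0.04 rad and horizontal distance between filter_mid and fixture below 0.005 m and z of filter_mid in the frame of fixture below 0.0165 m), for 0.2 s.
At the end, for the whole second after the job is handed in: Filter on the pocket floor (centre within 5 mm of the fixture's); frame over both pins flat on it, at rest (centre within 4 mm, plate centre 21.5 to 24.5 mm above the fixture's origin, level and aligned within 0.04 rad); latch within 0.2 rad of its closed stop (all of step 2 and value of joint latch below 0.2 rad and linear speed of frame below 0.01 m/s); the robot touches nothing.
It fails at once if the beaker, the vial or the screwdriver is disturbed (moved more than 20 mm) (distance of any of beaker, vial, driver from where it was at the start of the episode above 0.02 m).
It fails at once if the frame is dropped over the pins (faster than 0.25 m/s there) (horizontal distance between frame_mid and fixture below 0.01 m and z of frame_mid in the frame of fixture below 0.045 m and linear speed of frame above 0.25 m/s).
It fails at once if the frame comes down hard on the filter (more than 40 N between them) (contact force between frame and filter above 40 N).
It fails at once if the frame is tilted more than 0.2 rad while it is on the pins (horizontal distance between frame_mid and fixture below 0.03 m and z of frame_mid in the frame of fixture below 0.05 m and angle between frame_mid's own z axis and vertical above 0.2 rad).
It also fails if it takes over 72 s, if anything falls off the work surface, if the arm or the gripper's body presses on something with over 40 N, if the wrist force passes 120 N, or if a joint passes its speed limit or range.

ROBOT

A 6-joint arm with a two-finger parallel gripper is mounted at the origin on a cart in front of the work surface, level with it; the furniture and walls round the work are solid. World frame = base frame: x ahead of the robot, y to its left, z up, the work surface at z = 0. Lengths are in m, angles in rad, forces in N, time in s.
With the tool pointing down it reaches from about 0.375 to 0.9 m from the base axis. Payload 3.1 kg.
Tool frame: the origin (TCP) lies between the finger pads; the fingertips stand 19 mm ahead of it and the grasp point (between the pads) is the TCP; z points along the fingers, y is the line along which they close (so a half turn about z gives the same grasp; the last joint's range is limited). The gripper opens to 85 mm and grips with 20 to 120 N. Pads are 22 mm wide; open, the fingers measure 114 mm over their backs; the gripper's body (76 mm by 85 mm) begins 54 mm behind the grasp point. The pads swing forward as they close: fully open they stand 13 mm farther back than shut.
Start: joints at [-1.298, 0.527, 1.433, -0, 1.181, -0.178], TCP at [0.273, -0.562, 0.25] pointing down, gripper open.
Joint ranges: [-3.08, 3.08], [-0.75, 2.2], [0.22, 2.44], [-1.43, 4.57], [0, 2.65], [-2.85, 2.85]. Speed limits (rad/s): [2.79, 2.79, 3.14, 3.14, 3.14, 3.14].

INTERFACE

Orientations are given as a unit quaternion [x, y, z, w].
In Python, from station import arm, vision, job gives the robot as it stands. The module is installed in compiled form; this text tells all that it offers.
- The arm moves only by the tool move_arm, never from a script. Its argument "series" is a list of rows, each a list of 5 numbers: the closure, from 0 (fully open) to 1 (shut), then the shift along the tool's x, y, z in mm, then the turn about the tool's z in rad. A call has 1 to 20 rows; each row shifts and turns the commanded pose from where the row before left it, along the tool's axes as they then stand; what a row does not reach is not made up. A row lasts 1/12 s, in which the tool goes at most 41.7 mm and 7.16 degrees, less where a joint would pass 70% of its speed; a pose out of reach is approached as far as the arm can. A call with a gripper value outside its range is refused whole. The fingers move at their own pace and stop on an object; "newtons" is the grip in N (left out, the last holds). Time passes only in rows, so rows that do not move let the fingers close. It gives the time, the measured TCP pose, the force, the opening and the grip force at its end, in the units of the state.
- arm.get_state(): the state, without advancing time (a new reading comes with each control period).
- vision.snapshot(name): name is "side" or "top"; returns the picture (400x640x3 uint8, red, green, blue); there is no depth.
- vision.get_calibration(name): a dict with "fx", "fy", "cx", "cy" (pixels), "view" (4x4, takes a point from world to camera coordinates). Camera axes: x right, y up, looking along -z (the intrinsics and any distortion apply to the point x, -y, -z); pixel columns grow to the right and rows downward; lengths in m; the calibration is good to about 2 mm. A picture is of the moment at which its call begins. get_calibration takes no time and is no camera call.
- job.finish_job(): hands the job in; it is judged then, once.
The state is a dict: "time_s": time; "q": joint angles; "qvel": joint speeds; "effort": joint torques, N m; "tcp_pos": TCP position; "orientation": TCP orientation; "wrist_force": force on the tool from outside, world axes, zero at the start; "moment": the same for the moment, N m; "finger_gap": opening from 0.0 (shut) to 1.0 (fully open); "grasp_force": force on a finger pad.
Only numpy, scipy, OpenCV 4.12 (cv2) and the standard library are available. Lean on these libraries where they do the work, as an engineer would, in place of code of your own. Each camera call takes 0.05 s, during which the arm holds its last target. There are 200 camera calls.

## Working session

There is one attempt and no reset: what is moved stays moved. The work goes in short steps, Python scripts to look and compute and a tool call to move; the robot and the scene stay as the last step left them, time stands still between calls to the robot, and variables do not carry over. Pictures are saved under pics/ and viewed, at most 10 in all, crops included, and the job is handed in when it is done.

Besides the shell and the picture viewer there is one more tool, called after "Emit:" by a JSON object that holds its "fn" and its "kwargs", one argument or row to a line. move_arm: Moves the arm, as the interface text tells. Its arguments: {"type":"object","properties":{"series":{"type":"array"},"newtons":{"type":"number"}},"required":["series"]}

```bash
mkdir -p pics; python3 - <<'E'
from station import arm,vision,job
import cv2,numpy as np
for n in("side","top"):
    im=vision.snapshot(n);cv2.imwrite(f"pics/{n}0.png",im[:,:,::-1])
    c=vision.get_calibration(n);print({k:(np.round(v,4).tolist()) for k,v in c.items()})
print(arm.get_state())
E
```

```text
{'fx': 518.5209, 'fy': 518.5209, 'cx': 302.6755, 'cy': 202.202, 'view': [[-0.8385, -0.5445, 0.0193, 0.5877], [0.2133, -0.2954, 0.9312, -0.0885], [-0.5013, 0.785, 0.3639, -1.068], [0.0, 0.0, 0.0, 1.0]]}
{'fx': 465.988, 'fy': 465.988, 'cx': 328.8693, 'cy': 206.9061, 'view': [[-0.0239, -0.9997, -0.0013, 0.2407], [0.9702, -0.0235, 0.2411, -0.5518], [-0.241, 0.0045, 0.9705, -0.9271], [0.0, 0.0, 0.0, 1.0]]}
{'time_s': 0.1, 'q': array([-1.29748820e+00,  5.28394677e-01,  1.43379658e+00, -9.71770229e-06,
        1.18141159e+00, -1.78498025e-01]), 'qvel': array([-0.00115794, -0.00195799, -0.00367556,  0.00072979, -0.00041993,
        0.00040571]), 'effort': array([-5.22901837e-05, -4.43304026e+01, -1.78586751e+01, -1.46576363e-04,
        3.85043764e-03, -1.59597835e-05]), 'tcp_pos': array([ 0.27272423, -0.56166669,  0.24941112]), 'orientation': array([ 9.74591321e-01,  2.23988273e-01, -5.21172002e-05, -1.00375795e-03]), 'wrist_force': array([-0.07248296,  0.95815445,  0.06469629]), 'moment': array([ 0.00435732,  0.07371728, -0.02748444]), 'grasp_force': 0.0, 'finger_gap': 1.001886170997421}
```

View pics/top0.png

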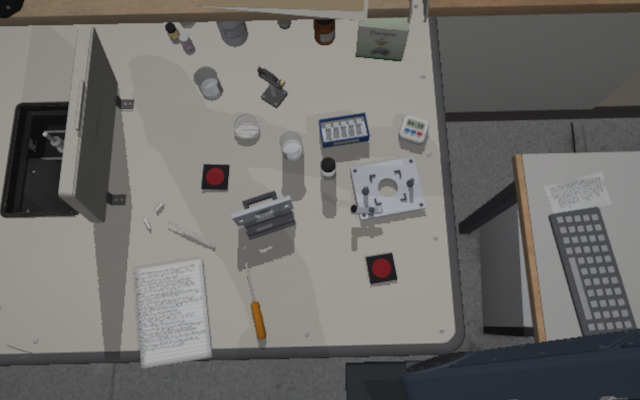

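View pics/side0.png

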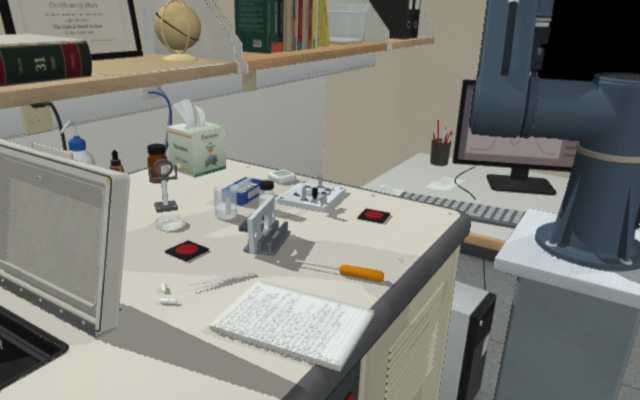

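The top view shows the fixture at about (388,188) with the latch knob at (354,209). The frame is in its stand at (263,208) and the screwdriver is at (257,310). The beaker may be the one at (291,150) or (247,128), and the vial is at (328,168). Candidates for the filter are the black squares with red glass at (382,269) and (215,177).

```bash
cat >h.py <<'E'
import numpy as np,cv2
from station import arm,vision,job
C={n:vision.get_calibration(n) for n in("side","top")}
def ray(n,uv,z):
    c=C[n];V=np.array(c["view"]);R,t=V[:3,:3],V[:3,3]
    d=R.T@np.array([(uv[0]-c["cx"])/c["fx"],-(uv[1]-c["cy"])/c["fy"],-1]);o=-R.T@t
    return o+d*(z-o[2])/d[2]
def proj(n,p):
    c=C[n];V=np.array(c["view"]);q=V[:3,:3]@np.array(p)+V[:3,3]
    return np.array([c["cx"]+c["fx"]*q[0]/-q[2],c["cy"]-c["fy"]*q[1]/-q[2]])
def tri(a,b):
    f=lambda z:np.linalg.norm(ray("top",a,z)-ray("side",b,z))
    from scipy.optimize import minimize_scalar as m
    r=m(f,bounds=(-.05,.3),method="bounded");z=r.x
    return (ray("top",a,z)+ray("side",b,z))/2,r.fun
def crop(n,u0,v0,w,h,k,fn,im=None):
    im=vision.snapshot(n) if im is None else im
    cv2.imwrite(fn,cv2.resize(im[v0:v0+h,u0:u0+w,::-1],None,fx=k,fy=k,interpolation=cv2.INTER_CUBIC));return im
E
python3 - <<'E'
from h import *
im=crop("top",225,125,210,165,3.8,"pics/c1.png")
# filters: dark mask
hsv=cv2.cvtColor(im,cv2.COLOR_RGB2HSV)
red=cv2.inRange(hsv,(0,150,60),(8,255,255))|cv2.inRange(hsv,(170,150,60),(180,255,255))
dark=cv2.inRange(im.max(2),0,60)
for m,nm in((red,"red"),(dark|red,"dark")):
    cs,_=cv2.findContours(m,cv2.RETR_EXTERNAL,cv2.CHAIN_APPROX_NONE)
    for c in cs:
        if 80<cv2.contourArea(c)<1500:
            r=cv2.minAreaRect(c);z=.006
            b=np.array([ray("top",p,z)[:2] for p in cv2.boxPoints(r)])
            print(nm,np.round(r[0],1),ray("top",r[0],z)[:2].round(4),"edge",np.round(b[1]-b[0],3),np.round(b[2]-b[1],3))
print(proj("top",[0,0,0]))
E
```

```text
red [381.  267.5] [0.4326 0.1156] edge [-0.001 -0.04 ] [-0.042  0.002]
red [214.5 176. ] [0.6527 0.4894] edge [-0.001 -0.039] [-0.039 -0.001]
dark [ 69.4 358.3] [0.258  0.7803] edge [-0.002 -0.293] [-0.023 -0.002]
dark [505.9 329.3] [ 0.2948 -0.1437] edge [ 0.045 -0.023] [-0.046 -0.111]
dark [381.  268.1] [0.4314 0.1157] edge [ 0.008 -0.059] [-0.058 -0.006]
dark [489.5 210.9] [ 0.5546 -0.1366] edge [ 0.105 -0.147] [-0.036 -0.022]
dark [215. 177.] [0.6502 0.4881] edge [-0.001 -0.06 ] [-0.058 -0.002]
dark [327.5 164.5] [0.6743 0.2278] edge [-0.001 -0.03 ] [-0.032  0.001]
dark [266.9  75.7] [0.9065 0.3704] edge [ 0.018 -0.008] [-0.028 -0.048]
dark [324.   31.5] [1.0257 0.2284] edge [-0.001 -0.05 ] [-0.071  0.002]
dark [11.5  8.5] [1.1119 1.0212] edge [-0.001 -0.059] [-0.05  -0.007]
[449.82461613 484.23259563]
```

View pics/c1.png

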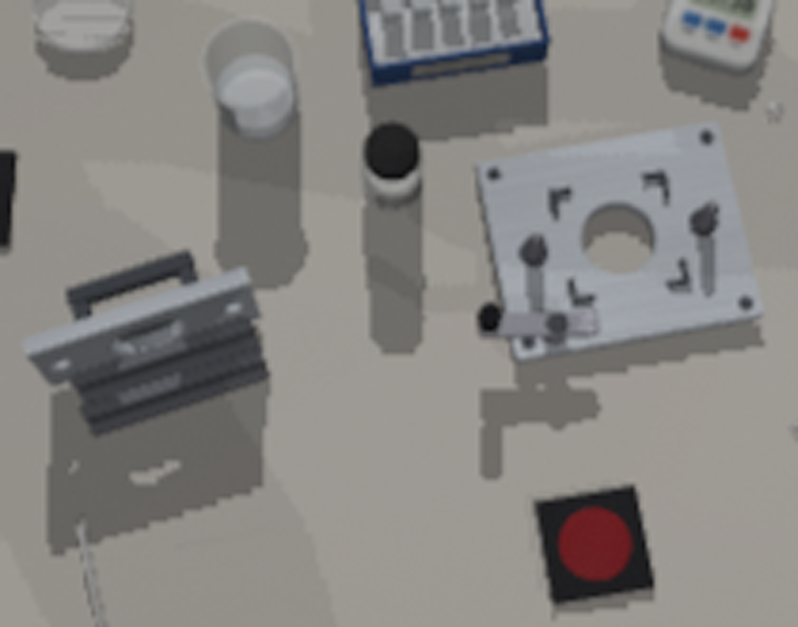

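Two black squares with red glass fit the filter: (381,268), world (0.431,0.116), and (215,177), world (0.650,0.488). The nearer one, at (381,268), is the one meant; it measures 59 x 58 mm and the crop confirms it. The crop also shows the latch open, with its knob to the left at about 1.57. The frame leans away, with its handle on the far side.

```bash
python3 - <<'E'
from h import *
t=vision.snapshot("top");s=vision.snapshot("side")
a=cv2.resize(t[185:245,228:300],None,fx=8,fy=8,interpolation=cv2.INTER_CUBIC)   # 576x480
b=cv2.resize(s[190:260,240:295],None,fx=6.857142,fy=6.857142,interpolation=cv2.INTER_CUBIC)
print(a.shape,b.shape)
b=b[:480,:224] if False else cv2.resize(b,(224*1,285))
cv2.imwrite("pics/c2.png",a[:,:,::-1])
s2=cv2.resize(s[170:262,230:350],None,fx=6.5,fy=6.5,interpolation=cv2.INTER_CUBIC);cv2.imwrite("pics/c3.png",s2[:,:,::-1])
g=cv2.cvtColor(t,cv2.COLOR_RGB2GRAY).astype(float)
P=[]
for u,v in((493,174),(706,137),(745,303)):
    u=u/3.8+225;v=v/3.8+125;ui,vi=int(round(u)),int(round(v))
    w=g[vi-4:vi+5,ui-4:ui+5];w=np.clip(np.median(w)-15-w,0,None);Y,X=np.mgrid[vi-4:vi+5,ui-4:ui+5]
    p=((w*X).sum()/w.sum(),(w*Y).sum()/w.sum());P.append(ray("top",p,.012));print(np.round(p,2),P[-1].round(4))
P=np.array(P);print("dx",np.linalg.norm(P[0]-P[1]),"dy",np.linalg.norm(P[1]-P[2]))
c=(P[0]+P[2])/2;d=P[0]-P[1];e=P[1]-P[2];print("ctr",c,"x yaw",np.arctan2(d[1],d[0]),"y-yaw",np.arctan2(-e[1],-e[0])-np.pi/2)
# window: dark-rim shape via bench colour is similar; use side check
print("side ctr px",proj("side",c))
E
```

```text
(480, 576, 3) (480, 377, 3)
[354.05 170.84] [0.6554 0.167  0.012 ]
[410.47 160.7 ] [0.6768 0.0356 0.012 ]
[420.79 205.65] [0.5691 0.0194 0.012 ]
dx 0.13317221918195704 dy 0.10890681869002505
ctr [0.61222788 0.0932057  0.012     ] x yaw 1.7325700594682583 y-yaw -4.563029871252609
side ctr px [312.19033866 191.921873  ]
```

View pics/c2.png

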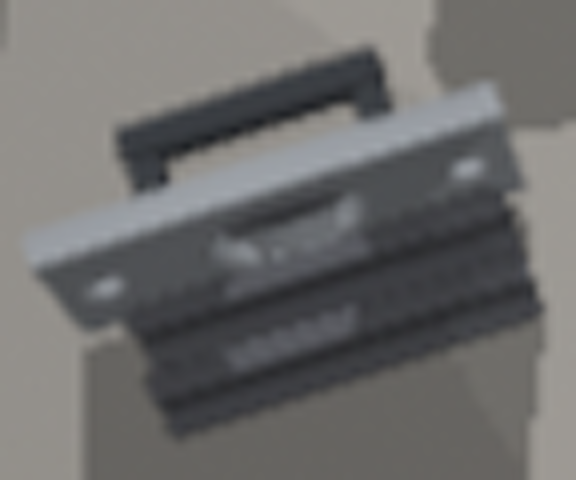

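View pics/c3.png

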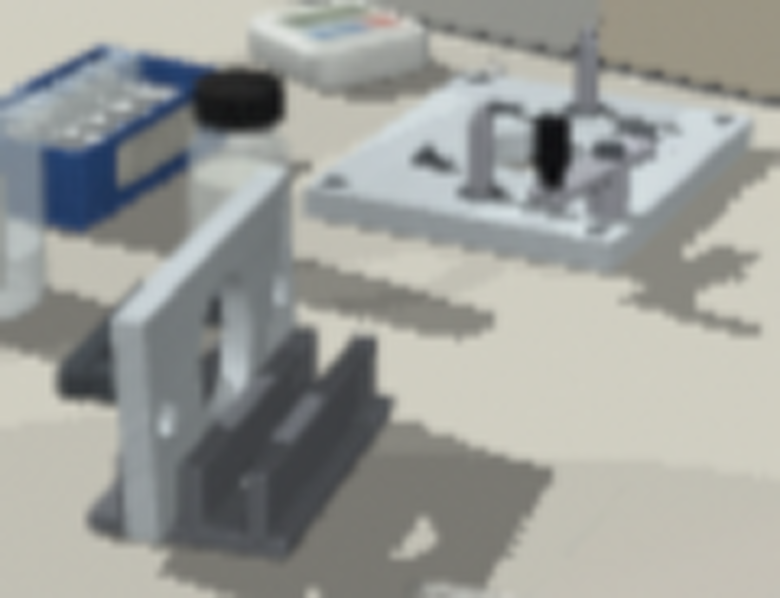

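c2 and c3 show the frame upright in its stand: the top edge runs from (231,216) to (290,198) in the top view, and the bar lies on the far side from (243,203) to (275,193). The stand's empty slot is on the near side.

```bash
python3 - <<'E'
from h import *
T=lambda u,v:(228+u/8-.44,185+v/8-.44); S=lambda u,v:(230+u/6.5-.42,170+v/6.5-.42);K=lambda u,v:(225+u/3.8-.37,125+v/3.8-.37)
for n,a,b in(("L near",T(38,268),S(150,327)),("L far",T(22,232),S(113,320)),("R near",T(507,113),S(293,175)),("R far",T(497,84),S(270,163)),("pin_a",K(533,236),S(483,106)),("pin_b",K(706,207),S(587,30)),("knob",K(489,312),S(552,118))):
    p,e=tri(a,b);print(n,p.round(4),"gap",round(e,4))
L=(ray("top",T(38,268),.078)+ray("top",T(22,232),.078))/2;R=(ray("top",T(507,113),.078)+ray("top",T(497,84),.078))/2
d=L-R;print("top edge mid",((L+R)/2).round(4),"len",np.linalg.norm(d),"yaw",np.arctan2(d[1],d[0]))
a,b=[ray("top",T(*p),.049) for p in((117,128),(375,47))];d=a-b;print("bar far-top edge",a.round(4),b.round(4),np.linalg.norm(d),np.arctan2(d[1],d[0]))
a,b=[ray("top",T(*p),.049) for p in((123,155),(383,75))];print("bar near-top edge",a.round(4),b.round(4))
a,b=[ray("top",T(*p),.028) for p in((178,438),(540,310))];d=a-b;print("stand near edge",a,b,np.linalg.norm(d),np.arctan2(d[1],d[0]))
c=np.array([.6122,.0932,0]);y=1.727;X=np.array([np.cos(y),np.sin(y),0]);Y=np.array([-X[1],X[0],0])
for s in(1,-1):
    p=c+s*.052*X+[0,0,.047];print("pin exp",p.round(4),(proj("top",p)),proj("side",p))
print(K(533,236),S(483,106),K(706,207),S(587,30))
k=c+.05*X+.05*Y;print("pivot",k)
E
```

```text
L near [0.5357 0.431  0.0735] gap 0.0022
L far [0.5455 0.4353 0.0748] gap 0.0017
R near [0.5748 0.3071 0.0737] gap 0.0025
R far [0.5821 0.3095 0.077 ] gap 0.0023
pin_a [0.6057 0.1458 0.0446] gap 0.0032
pin_b [0.6217 0.0442 0.0438] gap 0.0019
knob [0.558  0.1741 0.0582] gap 0.002
top edge mid [0.5597 0.3708 0.078 ] len 0.12994672410959537 yaw 1.8695076229414087
bar far-top edge [0.5809 0.4161 0.049 ] [0.6022 0.3458 0.049 ] 0.07347667380577133 1.8646841074160279
bar near-top edge [0.5733 0.4143 0.049 ] [0.5942 0.3436 0.049 ]
stand near edge [0.4985004  0.40156399 0.028     ] [0.53182619 0.3024717  0.028     ] 0.1045461168274836 1.8952239612183852
pin exp [0.6041 0.1446 0.047 ] [365.91720354 187.71090687] [304.0654524  184.88953175]
pin exp [0.6203 0.0418 0.047 ] [412.01242132 179.60342374] [320.50370747 172.85767684]
(364.8931578947369, 186.73526315789474) (303.8876923076923, 185.88769230769233) (410.4194736842105, 179.1036842105263) (319.8876923076923, 174.19538461538463)
pivot [0.55503029 0.13481279 0.        ]
```

```bash
cat >>h.py <<'E'
def plan(x,y,z,yaw=None):
    s=arm.get_state();q=s["orientation"];p=s["tcp_pos"]
    from scipy.spatial.transform import Rotation as R
    M=R.from_quat(q).as_matrix();y0=np.arctan2(M[1,1],M[0,1])
    if yaw is None: yaw=y0
    tn=-(yaw-y0);Y=np.array([np.cos(yaw),np.sin(yaw)]);X=np.array([-Y[1],Y[0]])
    d=np.array([x,y])-p[:2]
    print("pos",p.round(4),"yawY",y0.round(4),"tilt",M[2,2].round(4),"| turn",tn.round(3),"then xyz mm",(d@X*1000).round(1),(d@Y*1000).round(1),((p[2]-z)*1000).round(1),"| F",s["wrist_force"].round(1),"gap",round(s["finger_gap"],3),"t",round(s["time_s"],1))
E
python3 -c "
from h import *
plan(.4314,.1157,.12,.13)"
```

```text
pos [ 0.2728 -0.562   0.2498] yawY -1.119 tilt -1.0 | turn -1.249 then xyz mm 651.4 245.1 129.8 | F [-0.7  0.1 -0.6] gap 1.001 t 0.2
```

Emit:
{"fn": "move_arm", "kwargs": {
  "series": [
    [0, 0, 0, 0, -0.125],
    [0, 0, 0, 0, -0.125],
    [0, 0, 0, 0, -0.125],
    [0, 0, 0, 0, -0.125],
    [0, 0, 0, 0, -0.125],
    [0, 0, 0, 0, -0.125],
    [0, 0, 0, 0, -0.125],
    [0, 0, 0, 0, -0.125],
    [0, 0, 0, 0, -0.125],
    [0, 0, 0, 0, -0.124],
    [0, 36, 14, 5, 0],
    [0, 36, 14, 5, 0],
    [0, 36, 14, 5, 0],
    [0, 36, 14, 5, 0],
    [0, 36, 14, 5, 0],
    [0, 36, 14, 5, 0],
    [0, 36, 14, 5, 0],
    [0, 36, 14, 5, 0]
  ],
  "newtons": 40
}}

```text
time_s: 1.75
tcp_pos: [0.3467, -0.2605, 0.2103]
orientation: [0.66, 0.751, 0.0, 0.0]
wrist_force: [1.4, -0.9, -0.3]
finger_gap: 1.004
grasp_force: 0.0
```

```bash
python3 -c "
from h import *
plan(.4314,.1157,.08,.13)"
```

```text
pos [ 0.3467 -0.2605  0.2103] yawY 0.1292 tilt -1.0 | turn -0.001 then xyz mm 362.1 132.8 130.3 | F [ 1.4 -0.9 -0.3] gap 1.004 t 1.8
```

Emit:
{"fn": "move_arm", "kwargs": {
  "series": [
    [0, 36, 13, 9, 0],
    [0, 36, 13, 9, 0],
    [0, 36, 13, 9, 0],
    [0, 36, 13, 9, 0],
    [0, 36, 13, 9, 0],
    [0, 36, 13, 9, 0],
    [0, 36, 13, 9, 0],
    [0, 36, 13, 9, 0],
    [0, 36, 13, 9, 0],
    [0, 35, 13, 9, 0],
    [0, 0, 0, 20, 0],
    [0, 0, 0, 0, 0],
    [0, 0, 0, 0, 0]
  ]
}}

```text
time_s: 2.83
tcp_pos: [0.4281, 0.111, 0.0998]
orientation: [0.659, 0.752, -0.001, -0.001]
wrist_force: [0.0, 0.1, 0.1]
finger_gap: 1.002
grasp_force: 0.0
```

```bash
python3 - <<'E'
from h import *
plan(.4314,.1157,.021,.13)
a=crop("top",340,210,100,90,4,"pics/d1.png");b=vision.snapshot("side")
A=cv2.resize(a[210:310,330:440,::-1],None,fx=3.6,fy=3.6,interpolation=cv2.INTER_CUBIC)
B=cv2.resize(b[150:250,310:420,::-1],None,fx=3.6,fy=3.6,interpolation=cv2.INTER_CUBIC)
cv2.imwrite("pics/d1.png",np.hstack([A,B]))
E
```

```text
pos [0.4281 0.111  0.0998] yawY 0.1314 tilt -1.0 | turn 0.001 then xyz mm 4.2 3.8 78.8 | F [0.  0.1 0.1] gap 1.002 t 2.8
```

View pics/d1.png

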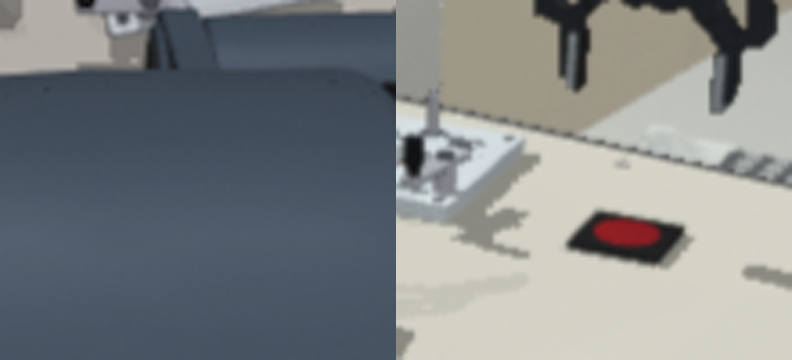

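The close-up shows the fingers straddling the filter: side-view tips at about (358,175) and (399,181), red centre at about (374,215). The arm hides this spot from the top camera.

```bash
python3 - <<'E'
from h import *
print(ray("side",(373.9,214.3),.0065))
p=arm.get_state()["tcp_pos"];Y=np.array([np.cos(.131),np.sin(.131),0])
for dz in(-.019,-.006): print(dz,[proj("side",p+s*.0425*Y+[0,0,dz]).round(1) for s in(1,-1)])
E
```

```text
[0.42735478 0.12291164 0.0065    ]
-0.019 [array([360.2, 178.5]), array([396.5, 184.5])]
-0.006 [array([360.6, 173.1]), array([397. , 178.9])]
```

```bash
python3 - <<'E'
from h import *
im=vision.snapshot("side");hsv=cv2.cvtColor(im,cv2.COLOR_RGB2HSV)
red=cv2.inRange(hsv,(0,150,60),(8,255,255))|cv2.inRange(hsv,(170,150,60),(180,255,255));red[:,:300]=0;red[:,450:]=0;red[:180]=0
c=max(cv2.findContours(red,0,1)[0],key=cv2.contourArea);print(cv2.fitEllipse(c)[:2],ray("side",cv2.fitEllipse(c)[0],.007))
print(proj("side",[.4314,.1157,.007]),tri((381,267.5),cv2.fitEllipse(c)[0]))
E
```

```text
((373.5931701660156, 214.16632080078125), (6.319972038269043, 18.478883743286133)) [0.42777821 0.12371393 0.007     ]
[373.68796972 212.71763734] (array([0.43236725, 0.11505761, 0.00300168]), np.float64(0.0013030809700272884))
```

Emit:
{"fn": "move_arm", "kwargs": {
  "series": [
    [0, 4, 4, 20, 0],
    [0, 0, 0, 20, 0],
    [0, 0, 0, 20, 0],
    [0, 0, 0, 14, 0],
    [0, 0, 0, 10, 0],
    [0, 0, 0, 0, 0],
    [1, 0, 0, 0, 0],
    [1, 0, 0, 0, 0],
    [1, 0, 0, 0, 0],
    [1, 0, 0, 0, 0],
    [1, 0, 0, 0, 0],
    [1, 0, 0, 0, 0],
    [1, 0, 0, 0, 0]
  ]
}}

```text
time_s: 4.07
tcp_pos: [0.433, 0.1149, 0.0178]
orientation: [0.66, 0.752, 0.001, 0.001]
wrist_force: [-0.7, -2.3, 5.4]
finger_gap: 0.678
grasp_force: 41.8
```

```bash
python3 -c "
from h import *
plan(.613,.094,.1,.156)"
```

```text
pos [0.433  0.1149 0.0178] yawY 0.1303 tilt -1.0 | turn -0.026 then xyz mm -48.6 174.6 -82.2 | F [-0.7 -2.3  5.4] gap 0.678 t 4.1
```

Emit:
{"fn": "move_arm", "kwargs": {
  "series": [
    [1, 0, 0, -10, 0],
    [1, 0, 0, -20, 0],
    [1, 0, 0, -26, 0],
    [1, 0, 0, -26, 0],
    [1, 0, 0, 0, -0.026],
    [1, -8, 29, 0, 0],
    [1, -8, 29, 0, 0],
    [1, -8, 29, 0, 0],
    [1, -8, 29, 0, 0],
    [1, -8, 29, 0, 0],
    [1, -8, 29, 0, 0],
    [1, 0, 0, 0, 0],
    [1, 0, 0, 0, 0]
  ]
}}

```text
time_s: 5.15
tcp_pos: [0.6133, 0.0945, 0.0995]
orientation: [0.65, 0.76, 0.001, 0.001]
wrist_force: [-1.0, -0.5, -0.9]
finger_gap: 0.674
grasp_force: 42.9
```

```bash
python3 - <<'E'
from h import *
plan(.613,.094,.03,.156)
a=vision.snapshot("top");b=vision.snapshot("side")
A=cv2.resize(a[130:230,330:440,::-1],None,fx=3.6,fy=3.6,interpolation=cv2.INTER_CUBIC)
B=cv2.resize(b[140:240,265:375,::-1],None,fx=3.6,fy=3.6,interpolation=cv2.INTER_CUBIC)
cv2.imwrite("pics/d2.png",np.hstack([A,B]))
E
```

```text
pos [0.6133 0.0945 0.0995] yawY 0.1555 tilt -1.0 | turn -0.001 then xyz mm -0.4 -0.4 69.5 | F [-1.  -0.5 -0.9] gap 0.674 t 5.2
```

View pics/d2.png

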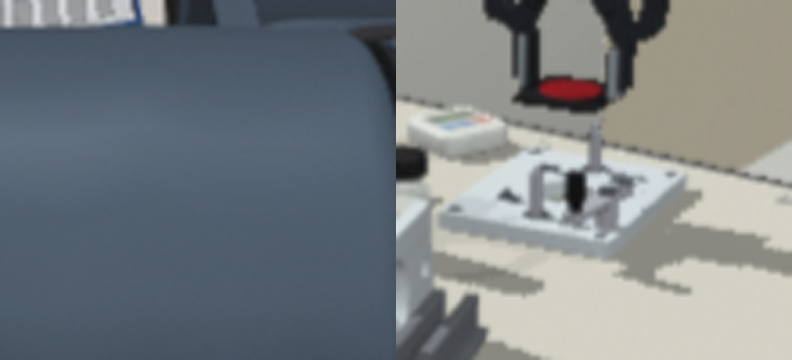

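The side view shows the filter held level over the pocket, red centre at about (313,165). I compare this centre with the pocket centre in the same camera.

```bash
python3 - <<'E'
from h import *
im=vision.snapshot("side");hsv=cv2.cvtColor(im,cv2.COLOR_RGB2HSV)
red=cv2.inRange(hsv,(0,150,60),(8,255,255))|cv2.inRange(hsv,(170,150,60),(180,255,255));red[:,:280]=0;red[:,350:]=0;red[:130]=0;red[200:]=0
c=max(cv2.findContours(red,0,1)[0],key=cv2.contourArea);e=cv2.fitEllipse(c)[0];p=arm.get_state()["tcp_pos"]
print("red",e,"pred at tcp",proj("side",[p[0],p[1],p[2]-.0178+.007]),"ray",ray("side",e,p[2]-.0108))
g=cv2.cvtColor(im,cv2.COLOR_RGB2GRAY).astype(float)
k=np.array([.6130,.0940,.012]);X=np.array([np.cos(1.727),np.sin(1.727),0]);Y=np.array([-X[1],X[0],0])
for a,b in((1,-1),(-1,-1),(-1,1)):
    q=k+a*.0666*X+b*.0545*Y;u,v=proj("side",q);ui,vi=int(round(u)),int(round(v))
    w=g[vi-3:vi+4,ui-5:ui+6];w=np.clip(np.median(w)-20-w,0,None);YY,XX=np.mgrid[vi-3:vi+4,ui-5:ui+6]
    print((u,v),"meas",(w*XX).sum()/w.sum(),(w*YY).sum()/w.sum())
E
```

```text
red (312.7294921875, 164.7450714111328) pred at tcp [313.42603741 163.26017819] ray [0.60470081 0.10649557 0.08771993]
(np.float64(280.39569031095596), np.float64(196.861497763894)) meas 279.21938775510205 197.86479591836735
(np.float64(302.7131659020862), np.float64(180.96917046217328)) meas 300.59154929577466 181.20070422535213
(np.float64(341.40802073690253), np.float64(187.30342611109805)) meas 343.12631578947367 185.27669172932332
```

Emit:
{"fn": "move_arm", "kwargs": {
  "series": [
    [1, -1, -0.5, 15, 0],
    [1, 0, 0, 20, 0],
    [1, 0, 0, 15, 0],
    [1, 0, 0, 8, 0],
    [1, 0, 0, 4, 0],
    [1, 0, 0, 2, 0],
    [1, 0, 0, 2, 0],
    [1, 0, 0, 2, 0],
    [1, 0, 0, 0, 0],
    [1, 0, 0, 0, 0]
  ]
}}

```text
time_s: 6.13
tcp_pos: [0.6119, 0.0939, 0.0322]
orientation: [0.65, 0.76, 0.001, 0.001]
wrist_force: [-1.6, 0.8, 5.4]
finger_gap: 0.675
grasp_force: 43.4
```

```bash
python3 - <<'E'
from h import *
plan(.6127,.0937,.03,.156)
b=vision.snapshot("side")
cv2.imwrite("pics/d3.png",cv2.resize(b[160:225,260:360,::-1],None,fx=8,fy=8,interpolation=cv2.INTER_CUBIC))
E
```

```text
pos [0.6119 0.0939 0.0322] yawY 0.1561 tilt -1.0 | turn 0.0 then xyz mm -0.3 0.8 2.2 | F [-1.6  0.8  5.4] gap 0.675 t 6.1
```

View pics/d3.png

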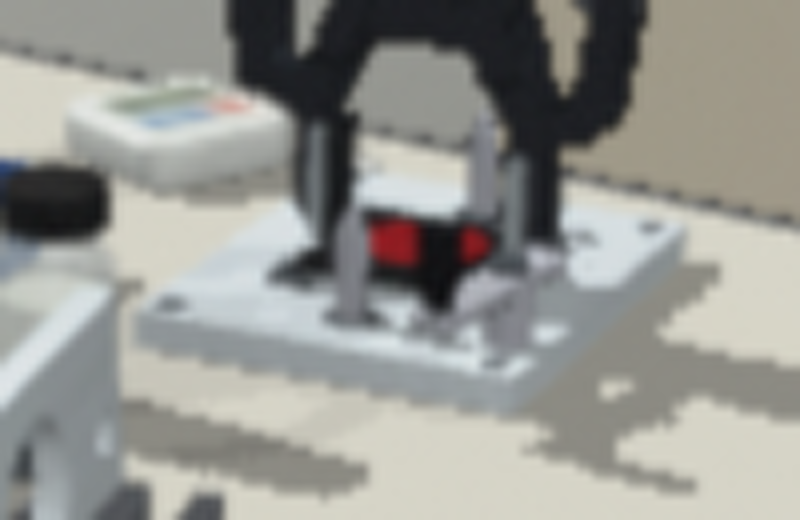

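The filter now appears down between the stops, with the near pin at (304,190) in front of it. I press it a little further down.

Emit:
{"fn": "move_arm", "kwargs": {
  "series": [
    [1, 0, 0, 1, 0],
    [1, 0, 0, 1, 0],
    [1, 0, 0, 1, 0],
    [1, 0, 0, 0, 0],
    [1, 0, 0, 0, 0]
  ]
}}

```text
time_s: 6.6
tcp_pos: [0.6127, 0.0936, 0.0298]
orientation: [0.65, 0.76, 0.001, 0.001]
wrist_force: [-2.2, -0.6, 11.7]
finger_gap: 0.677
grasp_force: 44.8
```

Emit:
{"fn": "move_arm", "kwargs": {
  "series": [
    [1, 0, 0, -1, 0],
    [0.6, 0, 0, 0, 0],
    [0, 0, 0, 0, 0],
    [0, 0, 0, 0, 0],
    [0, 0, 0, 0, 0],
    [0, 0, 0, -5, 0],
    [0, 0, 0, -20, 0],
    [0, 0, 0, -35, 0],
    [0, 0, 0, -35, 0],
    [0, 0, 0, -20, 0],
    [0, 0, 0, 0, -0.12],
    [0, 0, 0, 0, -0.12],
    [0, 0, 0, 0, -0.12],
    [0, 0, 0, 0, -0.12],
    [0, 0, 0, 0, -0.12],
    [0, 0, 0, 0, -0.12],
    [0, 0, 0, 0, -0.12],
    [0, 0, 0, 0, -0.12],
    [0, 0, 0, 0, -0.12],
    [0, 0, 0, 0, -0.12]
  ]
}}

```text
time_s: 8.27
tcp_pos: [0.6112, 0.0937, 0.1433]
orientation: [0.104, 0.995, -0.0, -0.0]
wrist_force: [0.2, -0.4, -0.7]
finger_gap: 0.996
grasp_force: 0.0
```

```bash
python3 - <<'E'
from h import *
plan(.588,.380,.14,1.866)
im=vision.snapshot("side");hsv=cv2.cvtColor(im,cv2.COLOR_RGB2HSV)
red=cv2.inRange(hsv,(0,150,60),(8,255,255))|cv2.inRange(hsv,(170,150,60),(180,255,255));red[:,:280]=0;red[:,350:]=0;red[:150]=0
ys,xs=np.nonzero(red);print(xs.min(),xs.max(),ys.min(),ys.max())
for z in(.019,):print(proj("side",[.6127,.0937,z]))
E
```

```text
pos [0.6112 0.0937 0.1433] yawY 1.362 tilt -1.0 | turn -0.504 then xyz mm -61.1 280.6 3.3 | F [ 0.2 -0.4 -0.7] gap 0.996 t 8.3
307 349 188 399
[311.99801757 189.30785303]
```

Emit:
{"fn": "move_arm", "kwargs": {
  "series": [
    [0, 0, 0, 0, -0.12],
    [0, 0, 0, 0, -0.12],
    [0, 0, 0, 0, -0.12],
    [0, 0, 0, 0, -0.12],
    [0, 0, 0, 0, -0.024],
    [0, -7.6, 35, 0, 0],
    [0, -7.6, 35, 0, 0],
    [0, -7.6, 35, 0, 0],
    [0, -7.6, 35, 0, 0],
    [0, -7.6, 35, 0, 0],
    [0, -7.6, 35, 0, 0],
    [0, -7.6, 35, 0, 0],
    [0, -7.6, 35, 0, 0],
    [0, 0, 0, 20, 0],
    [0, 0, 0, 15, 0],
    [0, 0, 0, 0, 0],
    [0, 0, 0, 0, 0]
  ]
}}

```text
time_s: 9.73
tcp_pos: [0.5889, 0.3792, 0.1072]
orientation: [-0.143, 0.99, -0.0, -0.001]
wrist_force: [-0.6, -0.9, -0.5]
finger_gap: 0.996
grasp_force: 0.0
```

```bash
python3 - <<'E'
from h import *
plan(.588,.380,.05,1.866)
a=vision.snapshot("top");b=vision.snapshot("side")
A=cv2.resize(a[150:250,220:330,::-1],None,fx=3.6,fy=3.6,interpolation=cv2.INTER_CUBIC)
B=cv2.resize(b[165:265,220:330,::-1],None,fx=3.6,fy=3.6,interpolation=cv2.INTER_CUBIC)
cv2.imwrite("pics/d4.png",np.hstack([A,B]))
E
```

```text
pos [0.5889 0.3792 0.1072] yawY 1.8579 tilt -1.0 | turn -0.008 then xyz mm 0.6 1.1 57.2 | F [-0.6 -0.9 -0.5] gap 0.996 t 9.7
```

View pics/d4.png

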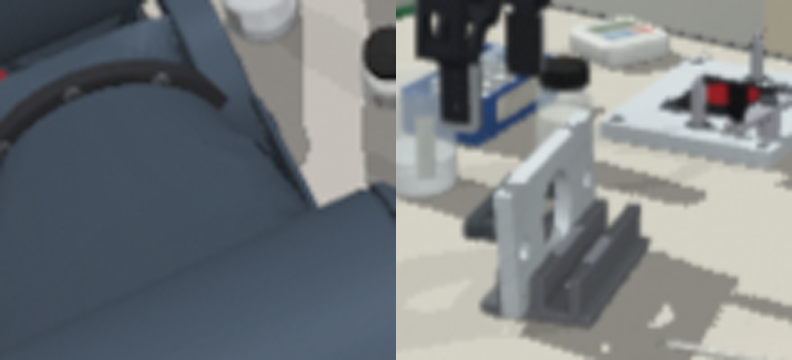

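The side view shows both fingers behind the plate, over the bar ends, with the near tip at about (238,199). The near end of the bar is at about (243,226). The filter is seated between the pins.

Emit:
{"fn": "move_arm", "kwargs": {
  "series": [
    [0, -0.5, 1, 15, -0.008],
    [0, 0, 0, 15, 0],
    [0, 0, 0, 10, 0],
    [0, 0, 0, 6, 0],
    [0, 0, 0, 5, 0],
    [0, 0, 0, 5, 0],
    [0, 0, 0, 5, 0],
    [0, 0, 0, 3, 0],
    [0, 0, 0, 0, 0],
    [0, 0, 0, 0, 0]
  ]
}}

```text
time_s: 10.67
tcp_pos: [0.5901, 0.3806, 0.0443]
orientation: [-0.148, 0.989, 0.0, 0.0]
wrist_force: [-0.2, 0.3, 0.4]
finger_gap: 1.003
grasp_force: 0.0
```

Emit:
{"fn": "move_arm", "kwargs": {
  "series": [
    [1, 0, 0, 0, 0],
    [1, 0, 0, 0, 0],
    [1, 0, 0, 0, 0],
    [1, 0, 0, 0, 0],
    [1, 0, 0, 0, 0]
  ],
  "newtons": 20
}}

```text
time_s: 11.08
tcp_pos: [0.5906, 0.3811, 0.045]
orientation: [-0.148, 0.989, 0.0, 0.001]
wrist_force: [1.4, 2.2, 3.1]
finger_gap: 0.882
grasp_force: 26.3
```

Emit:
{"fn": "move_arm", "kwargs": {
  "series": [
    [1, 0, 0, -4, 0],
    [1, 0, 0, -6, 0],
    [1, 0, 0, -8, 0],
    [1, 0, 0, -10, 0],
    [1, 0, 0, -12, 0],
    [1, 0, 0, -15, 0],
    [1, 0, 0, -15, 0],
    [1, 0, 0, -10, 0],
    [1, 0, 0, 0, 0],
    [1, 0, 0, 0, 0]
  ]
}}

```text
time_s: 11.92
tcp_pos: [0.5902, 0.3806, 0.1255]
orientation: [-0.148, 0.989, 0.0, 0.001]
wrist_force: [0.4, -0.4, -1.8]
finger_gap: 0.884
grasp_force: 25.9
```

```bash
python3 - <<'E'
from h import *
plan(.46,.2,.14,1.727)
b=vision.snapshot("side")
cv2.imwrite("pics/d5.png",cv2.resize(b[90:270,180:400,::-1],None,fx=3.3,fy=3.3,interpolation=cv2.INTER_CUBIC))
E
```

```text
pos [0.5902 0.3806 0.1255] yawY 1.868 tilt -1.0 | turn 0.141 then xyz mm 156.8 -158.1 -14.5 | F [ 0.4 -0.4 -1.8] gap 0.884 t 11.9
```

View pics/d5.png

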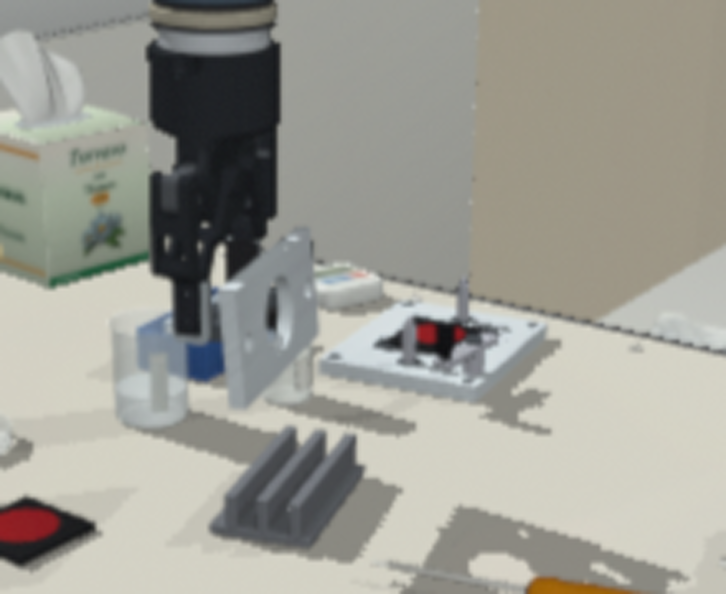

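The frame hangs in the grip, still upright, clear of the stand and of the beaker (at about (226,205)). I carry it to free bench, set its lower edge down and tip it about that edge towards the robot.

Emit:
{"fn": "move_arm", "kwargs": {
  "series": [
    [1, 0, 0, 0, 0.07],
    [1, 0, 0, 0, 0.071],
    [1, 15, -20, 0, 0],
    [1, 22, -29, 0, 0],
    [1, 22, -29, 0, 0],
    [1, 22, -29, 0, 0],
    [1, 21, -29, 0, 0],
    [1, 0, 0, 15, 0],
    [1, 0, 0, 20, 0],
    [1, 0, 0, 20, 0],
    [1, 0, 0, 15, 0],
    [1, 0, 0, 5, 0],
    [1, 0, 0, 0, 0],
    [1, 0, 0, 0, 0]
  ]
}}

```text
time_s: 13.13
tcp_pos: [0.5103, 0.2303, 0.049]
orientation: [-0.078, 0.997, -0.0, -0.0]
wrist_force: [0.1, 0.2, -1.4]
finger_gap: 0.88
grasp_force: 25.9
```

Emit:
{"fn": "move_arm", "kwargs": {
  "series": [
    [1, 0, 0, 3, 0],
    [1, 0, 0, 3, 0],
    [1, 0, 0, 3, 0],
    [1, 0, 0, 3, 0],
    [1, 0, 0, 0, 0]
  ]
}}

```text
time_s: 13.55
tcp_pos: [0.5108, 0.2304, 0.0373]
orientation: [-0.078, 0.997, 0.0, 0.0]
wrist_force: [-0.0, 1.1, -0.3]
finger_gap: 0.879
grasp_force: 26.1
```

```bash
python3 - <<'E'
from h import *
plan(.44,.22,.036,1.727)
im=vision.snapshot("side");t=vision.snapshot("top");cv2.imwrite("pics/e1.png",im[:,:,::-1]);cv2.imwrite("pics/e1t.png",t[:,:,::-1])
E
```

```text
pos [0.5108 0.2304 0.0373] yawY 1.7269 tilt -1.0 | turn -0.0 then xyz mm 71.5 0.7 1.3 | F [-0.   1.1 -0.3] gap 0.879 t 13.6
```

```bash
python3 - <<'E'
from h import *
plan(.620,.389,.051,1.866)
for u,v in((258,110),(83,35)): print("glass foot",ray("top",(225+u/3.8,125+v/3.8),0).round(3))
E
```

```text
pos [0.5106 0.2304 0.0375] yawY 1.7269 tilt -1.0 | turn -0.139 then xyz mm -150.8 119.9 -13.5 | F [ 0.3 -0.1 -1.7] gap 0.881 t 13.7
glass foot [0.705 0.308 0.   ]
glass foot [0.757 0.418 0.   ]
```

Emit:
{"fn": "move_arm", "kwargs": {
  "series": [
    [1, 0, 0, -10, 0],
    [1, 0, 0, -25, 0],
    [1, 0, 0, -30, 0],
    [1, 0, 0, -23, 0],
    [1, 0, 0, 0, -0.07],
    [1, 0, 0, 0, -0.069]
  ]
}}

```text
time_s: 14.15
tcp_pos: [0.5115, 0.2306, 0.1281]
orientation: [-0.149, 0.989, 0.0, 0.002]
wrist_force: [0.9, 0.3, -2.7]
finger_gap: 0.876
grasp_force: 25.9
```

```bash
python3 - <<'E'
from h import *
plan(.620,.389,.051,1.866)
E
```

```text
pos [0.5115 0.2306 0.1281] yawY 1.8695 tilt -1.0 | turn 0.003 then xyz mm -149.9 120.0 77.1 | F [ 0.9  0.3 -2.7] gap 0.876 t 14.2
```

Emit:
{"fn": "move_arm", "kwargs": {
  "series": [
    [1, -30, 24, 0, 0],
    [1, -30, 24, 0, 0],
    [1, -30, 24, 0, 0],
    [1, -30, 24, 0, 0],
    [1, -30, 24, 0, 0],
    [1, 0, 0, 20, 0],
    [1, 0, 0, 25, 0],
    [1, 0, 0, 20, 0],
    [1, 0, 0, 12, 0],
    [1, 0, 0, 0, 0],
    [1, 0, 0, 0, 0]
  ]
}}

```text
time_s: 15.07
tcp_pos: [0.6188, 0.3885, 0.0483]
orientation: [-0.147, 0.989, -0.0, -0.001]
wrist_force: [-0.0, -0.5, -1.8]
finger_gap: 0.877
grasp_force: 25.9
```

Emit:
{"fn": "move_arm", "kwargs": {
  "series": [
    [1, 3, 0, 0, 0],
    [1, 3, 0, 0, 0],
    [1, 3, 0, 0, 0],
    [1, 2, 0, 0, 0],
    [1, 0, 0, 0, 0],
    [1, 0, 0, 0, 0]
  ]
}}

```text
time_s: 15.57
tcp_pos: [0.6093, 0.3858, 0.0493]
orientation: [-0.147, 0.989, 0.0, 0.001]
wrist_force: [1.3, 1.0, 0.2]
finger_gap: 0.881
grasp_force: 26.0
```

Emit:
{"fn": "move_arm", "kwargs": {
  "series": [
    [1, 2, 0, 0, 0],
    [1, 2, 0, 0, 0],
    [1, 2, 0, 0, 0],
    [1, 2, 0, 0, 0],
    [1, 0, 0, 0, 0],
    [1, 0, 0, 0, 0]
  ]
}}

```text
time_s: 16.07
tcp_pos: [0.606, 0.3849, 0.051]
orientation: [-0.147, 0.989, 0.001, 0.006]
wrist_force: [7.0, 2.9, 0.8]
finger_gap: 0.883
grasp_force: 26.2
```

Emit:
{"fn": "move_arm", "kwargs": {
  "series": [
    [1, 2.5, 0, -3, 0],
    [1, 2.5, 0, -3, 0],
    [1, 2.5, 0, -3, 0],
    [1, 3, 0, -2.5, 0],
    [1, 3, 0, -2.5, 0],
    [1, 3, 0, -2, 0],
    [1, 3.5, 0, -1.5, 0],
    [1, 3.5, 0, -1.5, 0],
    [1, 3.5, 0, -1, 0],
    [1, 0, 0, 0, 0],
    [1, 0, 0, 0, 0]
  ]
}}

```text
time_s: 16.98
tcp_pos: [0.5761, 0.3757, 0.0695]
orientation: [-0.147, 0.989, 0.0, 0.001]
wrist_force: [4.9, 0.5, 5.1]
finger_gap: 0.881
grasp_force: 25.4
```

Emit:
{"fn": "move_arm", "kwargs": {
  "series": [
    [1, 3.5, 0, -0.5, 0],
    [1, 3.5, 0, 0, 0],
    [1, 3.5, 0, 0, 0],
    [1, 3.5, 0, 0, 0],
    [1, 3.5, 0, 0.5, 0],
    [1, 3.5, 0, 1, 0],
    [1, 3.5, 0, 1, 0],
    [1, 3.5, 0, 1, 0],
    [1, 0, 0, 0, 0],
    [1, 0, 0, 0, 0]
  ]
}}

```text
time_s: 17.82
tcp_pos: [0.5462, 0.3664, 0.0649]
orientation: [-0.147, 0.989, -0.001, -0.002]
wrist_force: [-0.7, -0.3, 5.9]
finger_gap: 0.883
grasp_force: 23.2
```

Emit:
{"fn": "move_arm", "kwargs": {
  "series": [
    [1, 0, 0, 1, 0],
    [1, 0, 0, 1, 0],
    [1, 0, 0, 1, 0],
    [1, 0, 0, 0, 0]
  ]
}}

```text
time_s: 18.15
tcp_pos: [0.5456, 0.3662, 0.0642]
orientation: [-0.147, 0.989, -0.001, -0.003]
wrist_force: [-5.5, -3.6, 18.0]
finger_gap: 0.878
grasp_force: 24.3
```

Emit:
{"fn": "move_arm", "kwargs": {
  "series": [
    [1, 0, 0, -6, 0],
    [1, 0, 0, -12, 0],
    [1, 0, 0, -20, 0],
    [1, 0, 0, -20, 0],
    [1, 0, 0, 0, 0.07],
    [1, 0, 0, 0, 0.07],
    [1, 0, 0, 0, 0]
  ]
}}

```text
time_s: 18.73
tcp_pos: [0.5469, 0.3669, 0.1198]
orientation: [-0.077, 0.997, -0.0, -0.002]
wrist_force: [-0.5, 0.2, -2.7]
finger_gap: 0.878
grasp_force: 24.8
```

```bash
python3 - <<'E'
from h import *
plan(.45,.22,.045,1.727)
E
```

```text
pos [0.5469 0.3669 0.1198] yawY 1.7249 tilt -1.0 | turn -0.002 then xyz mm 118.6 -130.1 74.8 | F [-0.5  0.2 -2.7] gap 0.878 t 18.7
```

Emit:
{"fn": "move_arm", "kwargs": {
  "series": [
    [1, 20, -22, 0, 0],
    [1, 24.5, -27, 0, 0],
    [1, 24.5, -27, 0, 0],
    [1, 24.5, -27, 0, 0],
    [1, 25, -27, 0, 0],
    [1, 0, 0, 20, 0],
    [1, 0, 0, 25, 0],
    [1, 0, 0, 20, 0],
    [1, 0, 0, 9, 0],
    [1, 0, 0, 0, 0],
    [1, 0, 0, 0, 0]
  ]
}}

```text
time_s: 19.65
tcp_pos: [0.4508, 0.2205, 0.0459]
orientation: [-0.078, 0.997, -0.0, -0.001]
wrist_force: [1.0, -0.2, -1.2]
finger_gap: 0.879
grasp_force: 25.2
```

Emit:
{"fn": "move_arm", "kwargs": {
  "series": [
    [1, 0, 0, 2, 0],
    [1, 0, 0, 2, 0],
    [1, 0, 0, 2, 0],
    [1, 0, 0, 2, 0],
    [1, 0, 0, 2, 0],
    [1, 0, 0, 1, 0],
    [1, 0, 0, 0, 0]
  ]
}}

```text
time_s: 20.23
tcp_pos: [0.448, 0.2201, 0.0358]
orientation: [-0.078, 0.997, -0.0, -0.003]
wrist_force: [-6.1, -0.7, 7.2]
finger_gap: 0.882
grasp_force: 26.6
```

Emit:
{"fn": "move_arm", "kwargs": {
  "series": [
    [0, 0, 0, 0, 0],
    [0, 0, 0, 0, 0],
    [0, 0, 0, 0, 0],
    [0, 0, 0, 0, 0],
    [0, 0, 0, -10, 0],
    [0, 0, 0, -25, 0],
    [0, 0, 0, -35, 0],
    [0, 0, 0, -35, 0],
    [0, 0, -40, 0, 0],
    [0, 0, -40, 0, 0],
    [0, 0, -40, 0, 0],
    [0, 0, -40, 0, 0],
    [0, 0, -40, 0, 0],
    [0, 0, -40, 0, 0],
    [0, 0, -40, 0, 0],
    [0, 0, -40, 0, 0],
    [0, 0, -40, 0, 0],
    [0, 0, 0, 0, 0]
  ]
}}

```text
time_s: 21.73
tcp_pos: [0.5105, -0.1434, 0.1417]
orientation: [-0.074, 0.997, -0.003, 0.004]
wrist_force: [0.9, 0.5, 0.1]
finger_gap: 1.002
grasp_force: 0.0
```

```bash
python3 - <<'E'
from h import *
plan(.448,.22,.1)
t=vision.snapshot("top");s=vision.snapshot("side");cv2.imwrite("pics/f_t.png",t[:,:,::-1]);cv2.imwrite("pics/f_s.png",s[:,:,::-1])
t0=cv2.imread("pics/top0.png")[:,:,::-1]
# fixture dark-gray print: ascii of region around the frame
p=proj("top",[.448,.22,.01]);print(p)
g=cv2.cvtColor(t,cv2.COLOR_RGB2GRAY)
u,v=map(int,p)
for r in range(v-30,v+34,2): print("".join(" .:-=+*#%@"[::-1][min(9,int(x)//20)] for x in g[r,u-46:u+47]))
# glass: where red in fixture
h=cv2.cvtColor(t,cv2.COLOR_RGB2HSV);red=cv2.inRange(h,(0,150,40),(8,255,255))|cv2.inRange(h,(170,150,40),(180,255,255))
for c in cv2.findContours(red,0,1)[0]:
    if cv2.contourArea(c)>60: e=cv2.minAreaRect(c);print(e,ray("top",e[0],.019).round(4))
E
```

```text
pos [ 0.5105 -0.1434  0.1417] yawY 1.7197 tilt -1.0 | turn -0.0 then xyz mm 7.9 368.6 41.7 | F [0.9 0.5 0.1] gap 1.002 t 21.7
[333.40921663 261.43459718]
========:.......................................................-============================
========:.......................................................-============================
========:.................................................:::::::==========================-:
=======-:....................................::.::::::::::::::::-=====:..::.......:-==-:.....
===-::::............................::::::::::::::::::::........:-----:......................
........................:::::::::::::::::::::...................:-----:......................
.............:::::::::::::::::::::::.............................----:.......................
..........:::::::::::::::.........................................:::........................
.........:::::::.........................:--======--::.......................................
..........::::::......................:-==============-:.....::......::......................
......
[... 1481 characters left out ...]
................
.....................-===================================:...................................
.....................:::.......-=========-::::::::...........................................
...............................:--::::::::...................................................
.............................................................................................
.............................................................................................
.:.....................:.....................................................................
((387.0, 187.5), (17.0, 18.0), 90.0) [0.6116 0.0943 0.019 ]
((214.5, 176.0), (16.0, 17.0), 90.0) [0.6484 0.4861 0.019 ]
```

```bash
python3 - <<'E'
from h import *
t=cv2.imread("pics/f_t.png");g=cv2.cvtColor(t,cv2.COLOR_BGR2GRAY).astype(float)
B=[]
for u,v in((310,261),(357,252)):
    w=g[v-5:v+6,u-5:u+6];m=np.clip(150-w,0,None);Y,X=np.mgrid[v-5:v+6,u-5:u+6];p=((m*X).sum()/m.sum(),(m*Y).sum()/m.sum());B.append(ray("top",p,.006));print(np.round(p,2),B[-1].round(4))
d=B[0]-B[1];c=(B[0]+B[1])/2;print("d",np.linalg.norm(d),"ctr",c.round(4),"yaw",np.arctan2(d[1],d[0]))
# plate outline
m=(g>158).astype(np.uint8)
# handle bar
u,v=333,261
dk=np.zeros_like(g,np.uint8);dk[v-30:v+10,u-30:u+30]=(g[v-30:v+10,u-30:u+30]<75)
cs=cv2.findContours(dk,0,1)[0];k=max(cs,key=cv2.contourArea);r=cv2.minAreaRect(k);print(r)
b=[ray("top",q,.042) for q in cv2.boxPoints(r)];print(np.round(b,4)[:,:2],np.mean(b,0).round(4))
for q in ((.448,.22,.042),(.448,.22,.006)):print(proj("top",q))
print(g[v-1,u-40:u+50:3])
E
```

```text
[310.12 261.07] [0.4506 0.2713 0.006 ]
[356.59 252.42] [0.4673 0.168  0.006 ]
d 0.10461255822019212 ctr [0.4589 0.2197 0.006 ] yaw 1.7312207576395267
((333.6730651855469, 255.8654022216797), (6.275715351104736, 33.535858154296875), 78.69007110595703)
[[0.4562 0.2559]
 [0.4687 0.1852]
 [0.4554 0.1831]
 [0.443  0.2535]] [0.4558 0.2194 0.042 ]
[333.5320232 259.5202939]
[333.39438738 261.66575486]
[161. 161. 161. 152. 171. 112. 103. 171.  78.  51.  85. 132. 145. 161.
 161. 156. 152. 161. 122. 122. 171. 172. 172. 173. 161. 161. 161. 161.
 161. 161.]
```

Emit:
{"fn": "move_arm", "kwargs": {
  "series": [
    [0, 0, 0, 0, 0.12],
    [0, 0, 0, 0, 0.12],
    [0, 0, 0, 0, 0.12],
    [0, 0, 0, 0, 0.12],
    [0, 0, 0, 0, 0.12],
    [0, 0, 0, 0, 0.12],
    [0, 0, 0, 0, 0.12],
    [0, 0, 0, 0, 0.12],
    [0, 0, 0, 0, 0.12],
    [0, 0, 0, 0, 0.12],
    [0, 0, 0, 0, 0.12],
    [0, 0, 0, 0, 0.12],
    [0, 0, 0, 0, 0.12],
    [0, 0, 0, 0, 0]
  ]
}}

```text
time_s: 23.0
tcp_pos: [0.5062, -0.1332, 0.1406]
orientation: [0.646, 0.763, -0.0, -0.001]
wrist_force: [-0.1, -0.5, -0.1]
finger_gap: 1.002
grasp_force: 0.0
```

```bash
python3 - <<'E'
from h import *
plan(.456,.2195,.038,.160)
E
```

```text
pos [ 0.5062 -0.1332  0.1406] yawY 0.1662 tilt -1.0 | turn 0.006 then xyz mm 356.2 6.6 102.6 | F [-0.1 -0.5 -0.1] gap 1.002 t 23.0
```

Emit:
{"fn": "move_arm", "kwargs": {
  "series": [
    [0, 36, 0.7, 0, 0.006],
    [0, 36, 0.6, 0, 0],
    [0, 36, 0.6, 0, 0],
    [0, 36, 0.6, 0, 0],
    [0, 36, 0.6, 0, 0],
    [0, 36, 0.6, 0, 0],
    [0, 36, 0.6, 0, 0],
    [0, 36, 0.6, 0, 0],
    [0, 36, 0.6, 0, 0],
    [0, 32, 0.6, 0, 0],
    [0, 0, 0, 20, 0],
    [0, 0, 0, 30, 0],
    [0, 0, 0, 25, 0],
    [0, 0, 0, 0, 0],
    [0, 0, 0, 0, 0]
  ]
}}

```text
time_s: 24.25
tcp_pos: [0.4542, 0.2176, 0.0647]
orientation: [0.647, 0.762, -0.002, -0.001]
wrist_force: [1.0, 0.2, 1.2]
finger_gap: 0.996
grasp_force: 0.0
```

```bash
python3 - <<'E'
from h import *
plan(.456,.2195,.037,.160)
E
```

```text
pos [0.4542 0.2176 0.0647] yawY 0.1633 tilt -1.0 | turn 0.003 then xyz mm 1.6 2.1 27.7 | F [1.  0.2 1.2] gap 0.996 t 24.2
```

Emit:
{"fn": "move_arm", "kwargs": {
  "series": [
    [0, 1.6, 2, 10, 0],
    [0, 0, 0, 10, 0],
    [0, 0, 0, 7, 0],
    [0, 0, 0, 0, 0],
    [1, 0, 0, 0, 0],
    [1, 0, 0, 0, 0],
    [1, 0, 0, 0, 0],
    [1, 0, 0, 0, 0],
    [1, 0, 0, 0, 0],
    [1, 0, 0, 0, 0],
    [1, 0, 0, 0, 0],
    [1, 0, 0, 0, 0]
  ],
  "newtons": 40
}}

```text
time_s: 25.25
tcp_pos: [0.458, 0.2191, 0.0386]
orientation: [0.648, 0.761, 0.0, 0.0]
wrist_force: [-0.2, -0.6, 3.1]
finger_gap: 0.131
grasp_force: 39.6
```

```bash
python3 - <<'E'
from h import *
plan(.6127,.0937,.1,.156)
E
```

```text
pos [0.458  0.2191 0.0386] yawY 0.16 tilt -1.0 | turn 0.004 then xyz mm -148.0 133.4 -61.4 | F [-0.2 -0.6  3.1] gap 0.131 t 25.2
```

```bash
python3 - <<'E'
from h import *
for f in("pics/top0.png","pics/f_t.png"):
    g=cv2.cvtColor(cv2.imread(f),cv2.COLOR_BGR2GRAY).astype(float)
    k=np.array([.6122,.0932,.012]);X=np.array([np.cos(1.727),np.sin(1.727),0]);Yv=np.array([-X[1],X[0],0]);R=[]
    for a,b in((1,-1),(-1,-1),(-1,1),(1,1)):
        q=k+a*.0665*X+b*.0545*Yv;u,v=proj("top",q);ui,vi=int(round(u)),int(round(v));n=3
        w=g[vi-n:vi+n+1,ui-n:ui+n+1];w=np.clip(np.median(w)-20-w,0,None);YY,XX=np.mgrid[vi-n:vi+n+1,ui-n:ui+n+1]
        p=((w*XX).sum()/w.sum(),(w*YY).sum()/w.sum());P=ray("top",p,.012);R.append(P);print(f,(u.round(1),v.round(1)),np.round(p,2),((P-q)@X*1e3).round(2),((P-q)@Yv*1e3).round(2))
    d=R[0]-R[1];print("ctr",((R[0]+R[2])/2).round(4),np.arctan2(d[1],d[0]))
    # pins: print patch darkness
    for s in(1,-1):
        q=k+s*.052*X;q[2]=.047;u,v=map(int,np.round(proj("top",q)));print("pin pred",proj("top",q).round(1),"foot",proj("top",[q[0],q[1],.012]).round(1));print(g[v-5:v+10,u-6:u+8].astype(int))
    
E
```

```text
pics/top0.png (np.float64(353.9), np.float64(170.7)) [354.34 170.49] -1.09 -0.31
pics/top0.png (np.float64(410.3), np.float64(160.9)) [410.47 160.69] -0.46 -0.37
pics/top0.png (np.float64(421.0), np.float64(205.8)) [420.88 204.99] -0.25 -1.91
pics/top0.png (np.float64(363.2), np.float64(216.1)) [363.55 214.42] -1.53 -3.72
ctr [0.6134 0.0927 0.012 ] 1.7274306697432709
pin pred [365.9 187.7] foot [364.8 192. ]
[[154 154 154 155 155 155 155 155 154 155 144 138 149 154]
 [155 156 155 154 155 154 154 153 153 153 153 153 154 154]
 [154 154 153 152 152 153 153 152 153 153 153 153 154 155]
 [152 152 152 152 141 128 130 134 147 154 154 154 155 155]
 [153 153 154 135 105  95 102  96 136 154 154 155 155 154]
 [154 155 140 101  70  78  83  68 118 148 154 154 154 154]
 [154 146 111  71  63  69  70  63 101 141 153 153 153 153]
 [154 127  83  62  63  67  67  60  77 133 153 153 153 154]
 [153 116  73  62  65  66  63  59  61 130 154 154 154 153]
 [154 123  78  60  63  65  59  59  73 132 153 154 154 154]
 [156 145 104  60  53  55  50  59  99 141 154 154 154 154]
 [155 155 141  98  59  53  61  74 126 1
[... 2647 characters left out ...]
1 172 171 148 127 128 144 165 173 173 174 171 164]
 [165 170 158 139 103  87 105 103 150 173 174 173 173 165]
 [163 141 110  86  73  77  85  80 147 174 174 173 174 168]
 [140  95  66  63  66  74  77 112 158 172 171 170 171 167]
 [118  69  62  64  70  74  74 115 157 170 170 170 170 170]
 [115  64  64  66  71  74  66  93 152 172 172 172 171 171]
 [126  80  64  66  72  68  65 110 156 171 171 171 170 170]
 [127  80  58  57  62  56  69 138 166 170 170 170 169 169]
 [145 118  79  54  50  66 123 160 169 168 168 168 168 168]
 [159 151 117  93  92  97 128 159 168 168 168 168 168 168]
 [158 157 130 109 110 109 111 150 168 169 169 170 169 169]
 [157 158 130 110 110 110 111 149 169 170 170 170 169 170]]
```

Emit:
{"fn": "move_arm", "kwargs": {
  "series": [
    [1, 0, 0, -5, 0.004],
    [1, 0, 0, -15, 0],
    [1, 0, 0, -25, 0],
    [1, 0, 0, -25, 0],
    [1, 0, 0, -12, 0],
    [1, -20, 18, 0, 0],
    [1, -25, 23, 0, 0],
    [1, -25, 23, 0, 0],
    [1, -25, 23, 0, 0],
    [1, -25, 23, 0, 0],
    [1, -20, 16, 0, 0],
    [1, -9, 8, 0, 0],
    [1, 0, 0, 0, 0],
    [1, 0, 0, 0, 0]
  ]
}}

```text
time_s: 26.42
tcp_pos: [0.6118, 0.0928, 0.1196]
orientation: [0.65, 0.76, -0.001, -0.001]
wrist_force: [-0.5, -0.1, -2.1]
finger_gap: 0.131
grasp_force: 39.2
```

```bash
python3 - <<'E'
from h import *
plan(.6132,.0926,.086,.156)
s=vision.snapshot("side");cv2.imwrite("pics/g_s.png",s[:,:,::-1])
E
```

```text
pos [0.6118 0.0928 0.1196] yawY 0.1549 tilt -1.0 | turn -0.001 then xyz mm -0.5 1.3 33.6 | F [-0.5 -0.1 -2.1] gap 0.131 t 26.4
```

Emit:
{"fn": "move_arm", "kwargs": {
  "series": [
    [1, -0.5, 1.3, 8, 0],
    [1, 0, 0, 10, 0],
    [1, 0, 0, 6, 0],
    [1, 0, 0, 3, 0],
    [1, 0, 0, 0, 0],
    [1, 0, 0, 0, 0]
  ]
}}

```text
time_s: 26.97
tcp_pos: [0.6142, 0.0927, 0.0928]
orientation: [0.65, 0.76, -0.0, -0.0]
wrist_force: [0.2, 0.5, -2.4]
finger_gap: 0.131
grasp_force: 39.2
```

Emit:
{"fn": "move_arm", "kwargs": {
  "series": [
    [1, 0, 0, 2, 0],
    [1, 0, 0, 2, 0],
    [1, 0, 0, 2, 0],
    [1, 0, 0, 2, 0],
    [1, 0, 0, 1, 0],
    [1, 0, 0, 0, 0]
  ]
}}

```text
time_s: 27.47
tcp_pos: [0.6144, 0.0923, 0.084]
orientation: [0.65, 0.76, -0.0, -0.0]
wrist_force: [1.0, -0.2, -2.6]
finger_gap: 0.13
grasp_force: 39.2
```

Emit:
{"fn": "move_arm", "kwargs": {
  "series": [
    [1, 0, 0, 2, 0],
    [1, 0, 0, 2, 0],
    [1, 0, 0, 2, 0],
    [1, 0, 0, 0, 0]
  ]
}}

```text
time_s: 27.8
tcp_pos: [0.6143, 0.0924, 0.0778]
orientation: [0.65, 0.76, -0.0, -0.0]
wrist_force: [-0.6, 0.1, -2.1]
finger_gap: 0.129
grasp_force: 39.2
```

Emit:
{"fn": "move_arm", "kwargs": {
  "series": [
    [1, 0, 0, 2, 0],
    [1, 0, 0, 2, 0],
    [1, 0, 0, 2, 0],
    [1, 0, 0, 2, 0],
    [1, 0, 0, 0, 0]
  ]
}}

```text
time_s: 28.22
tcp_pos: [0.6143, 0.0924, 0.0698]
orientation: [0.65, 0.76, -0.0, -0.0]
wrist_force: [-0.4, 0.4, -1.6]
finger_gap: 0.131
grasp_force: 39.2
```

Emit:
{"fn": "move_arm", "kwargs": {
  "series": [
    [1, 0, 0, 2, 0],
    [1, 0, 0, 2, 0],
    [1, 0, 0, 2, 0],
    [1, 0, 0, 2, 0],
    [1, 0, 0, 2, 0],
    [1, 0, 0, 0, 0]
  ]
}}

```text
time_s: 28.72
tcp_pos: [0.6143, 0.0924, 0.0598]
orientation: [0.65, 0.76, -0.0, -0.0]
wrist_force: [-0.6, 0.1, -3.0]
finger_gap: 0.132
grasp_force: 39.2
```

Emit:
{"fn": "move_arm", "kwargs": {
  "series": [
    [1, 0, 0, 1, 0],
    [1, 0, 0, 1, 0],
    [1, 0, 0, 1, 0],
    [1, 0, 0, 1, 0],
    [1, 0, 0, 0, 0]
  ]
}}

```text
time_s: 29.13
tcp_pos: [0.6146, 0.0924, 0.0567]
orientation: [0.65, 0.76, 0.0, 0.0]
wrist_force: [-0.3, 0.1, 0.1]
finger_gap: 0.131
grasp_force: 39.6
```

Emit:
{"fn": "move_arm", "kwargs": {
  "series": [
    [1, 0, 0, 1, 0],
    [1, 0, 0, 0, 0],
    [0.8, 0, 0, 0, 0],
    [0.5, 0, 0, 0, 0],
    [0, 0, 0, 0, 0],
    [0, 0, 0, 0, 0],
    [0, 0, 0, 0, 0],
    [0, 0, 0, 0, 0],
    [0, 0, 0, 0, 0],
    [0, 0, 0, -10, 0],
    [0, 0, 0, -20, 0],
    [0, 0, 0, -30, 0],
    [0, 0, 0, -20, 0],
    [0, 0, 0, 0, 0]
  ]
}}

```text
time_s: 30.3
tcp_pos: [0.6179, 0.0925, 0.1407]
orientation: [0.65, 0.76, 0.003, 0.004]
wrist_force: [0.1, -0.4, 0.5]
finger_gap: 1.004
grasp_force: 0.0
```

```bash
python3 - <<'E'
from h import *
X=np.array([np.cos(1.727),np.sin(1.727)]);Y=np.array([-X[1],X[0]]);f=np.array([.6140,.0926])
pv=f+.05*X+.05*Y
for a in(1.57,.785,.0): k=pv+.04*(np.sin(a)*X+np.cos(a)*Y);print(a,k.round(4))
print("pivot",pv);plan(*(pv+.04*X),.12,.156)
s=vision.snapshot("side");cv2.imwrite("pics/k_s.png",s[:,:,::-1])
g=s.max(2)
m=np.zeros_like(g);m[160:215,270:350]=(g[160:215,270:350]<45)
for c in cv2.findContours(m,0,1)[0]:
    if cv2.contourArea(c)>6: print(cv2.boundingRect(c),cv2.contourArea(c))
k=np.r_[pv+.04*X,.052];print("knob pred side",proj("side",k),"top/bot",proj("side",[k[0],k[1],.061]),proj("side",[k[0],k[1],.043]))
E
```

```text
1.57 [0.5506 0.1737]
0.785 [0.5245 0.1577]
0.0 [0.5173 0.128 ]
pivot [0.55683029 0.13421279]
pos [0.6179 0.0925 0.1407] yawY 0.1562 tilt -0.9999 | turn 0.0 then xyz mm 90.7 -53.8 20.7 | F [ 0.1 -0.4  0.5] gap 1.004 t 30.3
(313, 188, 4, 10) 23.5
(270, 182, 3, 7) 11.0
knob pred side [316.81228769 190.84368305] top/bot [316.92744155 187.14632747] [316.69776657 194.52072246]
```

Emit:
{"fn": "move_arm", "kwargs": {
  "series": [
    [0.4, 20, -11, 0, 0],
    [0.4, 25, -13, 0, 0],
    [0.4, 25, -13, 4, 0],
    [0.4, 20, -11, 8, 0],
    [0.4, 0, 0, 8, 0],
    [0.4, 0, 0, 0, 0],
    [0.4, 0, 0, 0, 0],
    [0.4, 0, 0, 0, 0]
  ]
}}

```text
time_s: 31.02
tcp_pos: [0.5542, 0.1731, 0.1152]
orientation: [0.65, 0.76, 0.0, 0.0]
wrist_force: [0.3, 0.2, 0.8]
finger_gap: 0.599
grasp_force: 0.0
```

```bash
python3 - <<'E'
from h import *
plan(.5555,.174,.058,.156)
E
```

```text
pos [0.5542 0.1731 0.1152] yawY 0.1551 tilt -1.0 | turn -0.001 then xyz mm 0.6 1.5 57.2 | F [0.3 0.2 0.8] gap 0.599 t 31.0
```

Next: lower round the knob, checking for contact, then close on it.

Emit:
{"fn": "move_arm", "kwargs": {
  "series": [
    [0.4, 0.6, 1.5, 20, 0],
    [0.4, 0, 0, 15, 0],
    [0.4, 0, 0, 10, 0],
    [0.4, 0, 0, 7, 0],
    [0.4, 0, 0, 5, 0],
    [0.4, 0, 0, 0, 0],
    [1, 0, 0, 0, 0],
    [1, 0, 0, 0, 0],
    [1, 0, 0, 0, 0],
    [1, 0, 0, 0, 0],
    [1, 0, 0, 0, 0]
  ],
  "newtons": 20
}}

```text
time_s: 31.93
tcp_pos: [0.5554, 0.1749, 0.0591]
orientation: [0.65, 0.76, 0.001, 0.001]
wrist_force: [0.3, 0.5, 2.2]
finger_gap: 0.152
grasp_force: 20.1
```

```bash
python3 - <<'E'
from h import *
plan(.517,.128,.058,.156)
E
```

```text
pos [0.5554 0.1749 0.0591] yawY 0.1562 tilt -1.0 | turn 0.0 then xyz mm -40.4 -45.2 1.1 | F [0.3 0.5 2.2] gap 0.152 t 31.9
```

Emit:
{"fn": "move_arm", "kwargs": {
  "series": [
    [1, 0.3, -6.8, 0, 0],
    [1, -0.9, -6.8, 0, 0],
    [1, -2, -6.5, 0, 0],
    [1, -3, -6, 0, 0],
    [1, -4, -5.5, 0, 0],
    [1, 0, 0, 0, 0]
  ]
}}

```text
time_s: 32.43
tcp_pos: [0.5263, 0.1604, 0.0592]
orientation: [0.65, 0.76, 0.002, 0.002]
wrist_force: [2.8, 0.4, 2.1]
finger_gap: 0.152
grasp_force: 20.1
```

Emit:
{"fn": "move_arm", "kwargs": {
  "series": [
    [1, -5, -4.7, 0, 0],
    [1, -5.6, -3.8, 0, 0],
    [1, -6.2, -2.8, 0, 0],
    [1, -6.5, -1.7, 0, 0],
    [1, -6.8, -0.6, 0, 0],
    [1, 0, 0, 0, 0],
    [1, 0, 0, 0, 0]
  ]
}}

```text
time_s: 33.02
tcp_pos: [0.5174, 0.1286, 0.059]
orientation: [0.65, 0.76, 0.001, 0.001]
wrist_force: [2.8, 0.8, 4.4]
finger_gap: 0.152
grasp_force: 21.4
```

```bash
python3 - <<'E'
from h import *
plan(.5173,.128,.058,.156)
E
```

```text
pos [0.5174 0.1286 0.059 ] yawY 0.1556 tilt -1.0 | turn -0.0 then xyz mm -0.5 -0.2 1.0 | F [2.8 0.8 4.4] gap 0.152 t 33.0
```

Emit:
{"fn": "move_arm", "kwargs": {
  "series": [
    [1, -2, 0, 0, 0],
    [1, -2, 0, 0, 0],
    [1, -1, 0, 0, 0],
    [1, 0, 0, 0, 0],
    [1, 0, 0, 0, 0]
  ]
}}

```text
time_s: 33.43
tcp_pos: [0.5179, 0.1242, 0.0589]
orientation: [0.65, 0.76, 0.001, 0.001]
wrist_force: [2.5, 4.3, 4.3]
finger_gap: 0.148
grasp_force: 21.0
```

Emit:
{"fn": "move_arm", "kwargs": {
  "series": [
    [0.4, 0, 0, 0, 0],
    [0.4, 0, 0, 0, 0],
    [0.4, 0, 0, 0, 0],
    [0.4, 0, 0, -10, 0],
    [0.4, 0, 0, -30, 0],
    [0.4, 0, 0, -35, 0],
    [0.4, -36, 0, 0, 0],
    [0.4, -36, 0, 0, 0],
    [0.4, -36, 0, 0, 0],
    [0.4, -36, 0, 0, 0],
    [0.4, -36, 0, 0, 0],
    [0.4, -36, 0, 0, 0],
    [0.4, -36, 0, 0, 0],
    [0.4, -36, 0, 0, 0],
    [0.4, -36, 0, 0, 0],
    [0.4, 0, 0, 0, 0],
    [0.4, 0, 0, 0, 0]
  ]
}}

```text
time_s: 34.85
tcp_pos: [0.5668, -0.1987, 0.1335]
orientation: [0.651, 0.759, -0.0, -0.0]
wrist_force: [-0.7, 0.2, 0.2]
finger_gap: 0.597
grasp_force: 0.0
```

```bash
python3 - <<'E'
from h import *
plan(.5173,.128,.058,.156)
t=vision.snapshot("top");s=vision.snapshot("side");cv2.imwrite("pics/z_t.png",t[:,:,::-1]);cv2.imwrite("pics/z_s.png",s[:,:,::-1])
g=t.max(2);m=np.zeros_like(g);m[150:245,340:435]=g[150:245,340:435]<50
for c in cv2.findContours(m,0,1)[0]:
    if cv2.contourArea(c)>6:
        M=cv2.moments(c);p=(M["m10"]/M["m00"],M["m01"]/M["m00"]);print(cv2.boundingRect(c),np.round(p,1),ray("top",p,.058).round(4))
G=cv2.cvtColor(t,cv2.COLOR_RGB2GRAY)
for r in range(150,240,2): print("".join("@%#*+=-:. "[min(9,int(x)//20)] for x in G[r,340:436]))
X=np.array([np.cos(1.727),np.sin(1.727)]);Y=np.array([-X[1],X[0]]);f=np.array([.6135,.0928])
print("knob0",proj("top",np.r_[f+.05*X+.09*Y,.058]),"pivot",proj("top",np.r_[f+.05*X+.05*Y,.035]))
for q in(1,-1): print("pin",proj("top",np.r_[f+q*.052*X,.047]), "frame ends",[proj("top",np.r_[f+q*.065*X+w*.035*Y,.028]).round(1) for w in(1,-1)])
E
```

```text
pos [ 0.5668 -0.1987  0.1335] yawY 0.1522 tilt -1.0 | turn -0.004 then xyz mm 330.5 1.8 75.5 | F [-0.7  0.2  0.2] gap 0.597 t 34.9
(373, 223, 6, 6) [375.4 225.5] [0.5165 0.1289 0.058 ]
=============================::.:..:.....:..:..........:.:::::::::---===============-::::::.::::
=============================:.::...................:.:.::...:::::::::---=========-:::::.:::....
=============================:.....:.......::.::..:.....:.......::::::::::::::----:::::--:-:....
=============================:...........:.:........:.:.:::::::::::::::::::::::::::::::----::::.
====================-:::::::::.....:........::::::::::::::::::::..........:::::::::::::::::::::.
===========-:::::::::...........:::::::::::::::::::..................=**-..:::::::::::::::::::::
::::........:........:::::::::::::::::::.............................-=+-..:::::::::::::::::::::
.........:.::::::::::::::::::...............................................::::::::::::::::::::
....::::::::::::::..........................................................::::::::::::::::::::
....:::::::...::..........................
[... 2995 characters left out ...]
====+--::..........:.:............................................
.:..............:...........-======:............::.:...:..:.:...................................
.......................:...:-======:...:....:.:::........:......................................
....:..:.....::.:.:..:......:-=====:.........:..:............................................:::
........:............:.....:.-=====-:::...::....:...::......................................::--
knob0 [375.7364257  225.34874521] pivot [371.04437614 209.95998267]
pin [366.0731927 187.140119 ] frame ends [array([362.8, 205.4]), array([356.7, 175.9])]
pin [412.15366083 179.03753056] frame ends [array([419.8, 195.3]), array([412.9, 166.1])]
```

```bash
python3 -c "
from station import job
print(job.finish_job())"
```

```text
the job is handed in; nothing more can be done
None
```

The job is handed in, with the result not reported back: the filter is in the pocket, the frame was laid flat on the bench and then seated over both pins, and the latch is closed at its stop. The beaker, vial and screwdriver were left alone. Seating and latch were checked by camera positions and contact forces.

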